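# Press the three bungs into an engine cover in order

## Task

Press the three black rubber bungs fully home in the engine cover on the bench with a fingertip: first the large round one, then the oblong one, then the small round one, finishing each before starting the next. Push gently, do not pick up or shift the cover, and leave the other things on the bench where they are.

Things in the scene. Friction and masses are not known exactly. Their poses are not given: they have to be found in the camera images.
- cover: Loose round cast-aluminium motorcycle engine cover, 0.95 kg nominal, flat side down on the bench: flange 210 mm across (236 mm over the bolt lugs), body 188 mm across and 40 mm high, with three flat-topped bosses, 46 mm high, that are the seats of the bungs. Origin: centre of its underside; z up. In its frame the large round bung is at x 56, y 0 mm, the oblong one at x -34, y 52, the small round one at x -34, y -52. It may be turned any way.
- big_top (a point): Centre of the top face of the large round bung: black rubber cap 46 mm across and 9 mm thick. Its top is 55 mm above the bench when home (unpushed), 62 to 65 mm at the start. The rubber cap gives under a finger, 1 mm per 3 N and 6 mm at most, and springs back: with the bung fully in and pushed by 6 to 12 N, the top is 51 to 53 mm above the bench.
- oblong_top (a point): Centre of the top face of the oblong bung: black rubber cap 52 mm long (along the cover's x axis), 22 mm wide and 9 mm thick, round ends. Its top is 55 mm above the bench when home (unpushed), 62 to 65 mm at the start. The rubber cap gives under a finger, 1 mm per 3 N and 6 mm at most, and springs back: with the bung fully in and pushed by 6 to 12 N, the top is 51 to 53 mm above the bench.
- small_top (a point): Centre of the top face of the small round bung: black rubber cap 24 mm across and 9 mm thick. Its top is 55 mm above the bench when home (unpushed), 62 to 65 mm at the start. The rubber cap gives under a finger, 1 mm per 3 N and 6 mm at most, and springs back: with the bung fully in and pushed by 6 to 12 N, the top is 51 to 53 mm above the bench.
- big_bung (a joint): Large round bung, sliding straight down: joint value in m, 0 = cap 10 mm proud of its seat, 0.010 = cap on its seat (home). Starts between 0 and 0.0025. It moves under a push of about 5 N, stops at its seat and stays where it is left.
- oblong_bung (a joint): Oblong bung, sliding straight down: joint value in m, 0 = cap 10 mm proud of its seat, 0.010 = cap on its seat (home). Starts between 0 and 0.0025. It moves under a push of about 5 N, stops at its seat and stays where it is left.
- small_bung (a joint): Small round bung, sliding straight down: joint value in m, 0 = cap 10 mm proud of its seat, 0.010 = cap on its seat (home). Starts between 0 and 0.0025. It moves under a push of about 5 N, stops at its seat and stays where it is left.
- plug: Bystander: spark plug standing on end, 24 mm across, 70 mm high, white and loose. Origin under its centre.
- socket: Bystander: steel wrench socket standing on end, 28 mm across, 60 mm high, loose. Origin under its centre.
- tin: Bystander: round green tin, 76 mm across, 55 mm high, loose. Origin under its centre.
- driver: Bystander: screwdriver with a red handle, 190 mm long, lying loose along its own x axis.
There are look-alikes about, which are no part of the job. What is meant by the cover is not brown, purple or yellow, and is the larger of those in its own colour.

How it is judged:
By the outcome, as a careful person would: the job done as asked, in the order asked, and still so for the second after the job is handed in, with the robot touching nothing.
It also fails if it takes over 45 s, if anything falls off the work surface, if the arm or the gripper's body presses on something with over 40 N, if the wrist force passes 120 N, or if a joint passes its speed limit or range.

## Robot

A 6-joint arm with a two-finger parallel gripper is mounted at the origin on the work surface. World frame = base frame: x ahead of the robot, y to its left, z up, the work surface at z = 0. Lengths are in m, angles in rad, forces in N, time in s.
With the tool pointing down it reaches from about 0.375 to 0.975 m from the base axis. Payload 3.8 kg.
Tool frame: the origin (TCP) lies midway between the tips of the shut fingers; the grasp point (between the pads) lies 19 mm behind it; z points along the fingers, y is the line along which they close (so a half turn about z gives the same grasp; the last joint's range is limited). The gripper opens to 88 mm and grips with 3 to 60 N. Pads are 18 mm wide; open, the fingers measure 123 mm over their backs; the gripper's body (75 mm by 187 mm) begins 45 mm behind the grasp point.
Start: joints at [1.156, 0.264, 1.604, -0, 1.274, -0.037], TCP at [0.249, 0.627, 0.239] pointing down, gripper open.
Joint ranges: [-2.63, 2.63], [-0.94, 2.18], [0.31, 2.57], [-1.31, 4.45], [0, 2.66], [-2.55, 2.55]. Speed limits (rad/s): [2.57, 2.57, 3.14, 3.14, 3.14, 3.14].

## Interface

Orientations are given as a rotation vector (axis times angle).
In Python, from cell import manip, inverse_kinematics, cams, order gives the robot as it stands. Calls block until the motion is done:
- manip.move_pose(position, orientation): joint-space move of the TCP to a pose.
- manip.move_linear(position, rate=0.15, rot=None): straight line of the TCP; rot=None keeps the orientation; rate is the mean speed in m/s.
- manip.set_joints(angles): joint-space move.
- manip.set_gripper(opening, force=None): finger opening in m; force is the grip in N (None keeps the last); returns when the fingers have stopped.
- manip.dwell(seconds).
- inverse_kinematics(position, orientation): joint angles nearest the present ones, or None.
- manip.state(): the state.
- cams.capture(name): name is "side" or "top" or "wrist"; returns a dict with "image" (400x640x3 uint8, blue, green, red), "z_map" (400x640 float32, m along the optical axis (not along the pixel's ray), 0 where there is no reading), "intrinsics" (3x3 intrinsics, pixels), "position" and "orientation" of the camera in the world; the wrist camera has in their place "T_tool_cam" (4x4, takes a point from camera to tool coordinates, whose origin is the TCP and whose axes are the flange's). Camera axes: x right, y down, z forward; pixel columns grow to the right and rows downward; lengths in m; the calibration is good to about 2 mm. A picture is of the moment at which its call begins: read the wrist's pose just before it.
A pose or a line that the arm cannot do raises manip.IKError and nothing moves.
- order.close_job(): hands the job in; it is judged then, once.
The state is a dict: "clock": time; "joint_pos": joint angles; "joint_velocities": joint speeds; "tau": joint torques, N m; "tool_pos": TCP position; "tcp_rot": TCP orientation; "contact_force": force on the tool from outside, world axes, zero at the start; "moment": the same for the moment, N m; "gripper_width": finger opening in m; "grasp_force": force on a finger pad.
Only numpy, scipy, OpenCV 4.12 (cv2) and the standard library are available. Lean on these libraries where they do the work, as an engineer would, in place of code of your own. Each camera call takes 0.05 s, during which the arm holds its last target. There are 200 camera calls.

## Working session

There is one attempt and no reset: what is moved stays moved. The work goes in short steps, each a Python script; the robot and the scene stay as the last script left them, time stands still between calls to the robot, and variables do not carry over. Pictures are saved under pics/ and viewed, at most 10 in all, crops included, and the job is handed in when it is done.

```bash
ls; mkdir -p pics; python3 - <<'E'
from cell import manip,cams
import cv2,numpy as np
s=manip.state();print(s['clock'],s['tool_pos'],s['tcp_rot'],s['gripper_width'],s['contact_force'])
for n in('top','side'):
    c=cams.capture(n);cv2.imwrite(f'pics/{n}0.png',c['image']);np.savez(f'{n}0.npz',**c)
    print(n,c['intrinsics'],c['position'],c['orientation'])
E
```

```text
pics
0.0 [0.24873752 0.62676656 0.23742434] [-0.58984203 -3.08524138  0.0033111 ] 0.08864836715865045 [-0.56455484  0.37495577  0.06549227]
top [[363.3942292    0.         313.13368695]
 [  0.         363.3942292  197.2807696 ]
 [  0.           0.           1.        ]] [0.35997407 0.08593377 0.98939073] [-1.92441687  2.29102415 -0.23847986]
side [[419.38047729   0.         308.86133641]
 [  0.         419.38047729 197.27358515]
 [  0.           0.           1.        ]] [ 0.34384915 -0.59023597  0.84284465] [-2.36316037  0.38571843 -0.15269524]
```

View pics/top0.png

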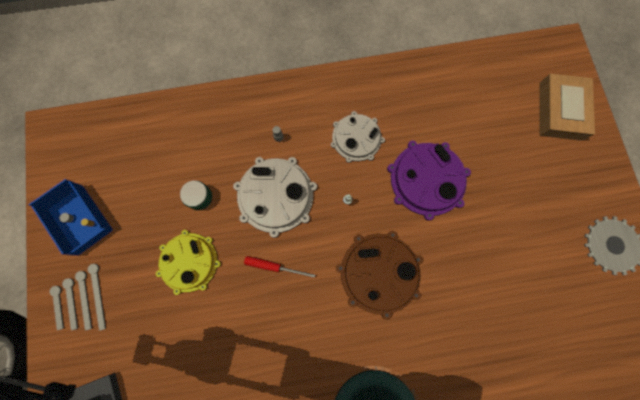

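View pics/side0.png

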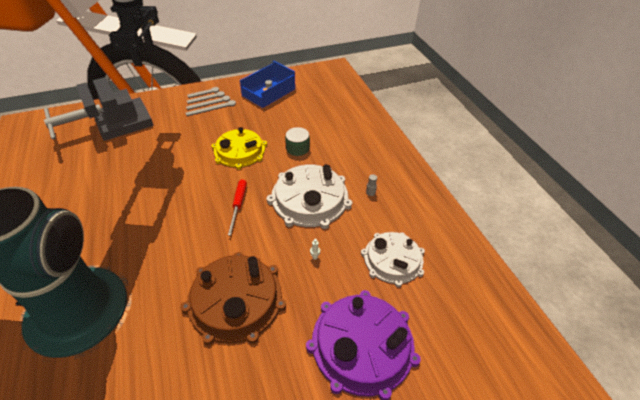

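Top view: covers at (275,195) large white, (357,137) small white, (187,262) yellow, (429,179) purple and (380,273) brown. The description picks the larger white one at (275,195), with bungs at about (294,191) large, (262,171) oblong and (261,210) small. The plug (347,200), socket (277,133), tin (196,195) and driver (280,267) are all clear of it.

```bash
cat > h.py <<'E'
import numpy as np,cv2
from scipy.spatial.transform import Rotation as R
def ray(K,p,Rm,uv,z):
    d=Rm@np.linalg.solve(K,[uv[0],uv[1],1.]);return p+d*(z-p[2])/d[2]
def blobs(img,thr,amin,amax):
    m=(img.max(2)<thr).astype(np.uint8)
    n,l,s,c=cv2.connectedComponentsWithStats(m)
    return [(c[i],s[i,4],l==i) for i in range(1,n) if amin<s[i,4]<amax]
E
python3 - <<'E'
from h import *
for n,box in(('top',(235,155,317,238)),('side',(268,160,352,228))):
    c=np.load(n+'0.npz');im=c['image'];x0,y0,x1,y1=box
    crop=im[y0:y1,x0:x1]
    Rm=R.from_rotvec(c['orientation']).as_matrix();K=c['intrinsics'];p=c['position']
    for ctr,a,m in blobs(crop,60,20,900):
        uv=ctr+[x0,y0];zz=c['z_map'][y0:y1,x0:x1][m]
        d=np.median(zz);P=p+Rm@(np.linalg.solve(K,[*uv,1])*d)
        print(n,uv.round(1),a,'ray',ray(K,p,Rm,uv,.0625).round(4),'depth',P.round(4))
    if n=='top':
        big=cv2.resize(crop,None,fx=6,fy=6,interpolation=2);cv2.imwrite('pics/crop.png',big)
E
```

```text
top [261.4 171. ] 119 ray [0.6512 0.1792 0.0625] depth [0.6508 0.179  0.0637]
top [294.3 190.9] 198 ray [0.5825 0.1021 0.0625] depth [0.582  0.102  0.0644]
top [258.9 209.5] 45 ray [0.5495 0.2004 0.0625] depth [0.5496 0.2005 0.062 ]
side [326.9 171.9] 77 ray [0.6524 0.176  0.0625] depth [0.6519 0.1749 0.0637]
side [288.6 175.9] 36 ray [0.55   0.1941 0.0625] depth [0.5505 0.1957 0.0609]
side [312.1 197.7] 168 ray [0.5837 0.0987 0.0625] depth [0.5833 0.0975 0.0639]
```

View pics/crop.png

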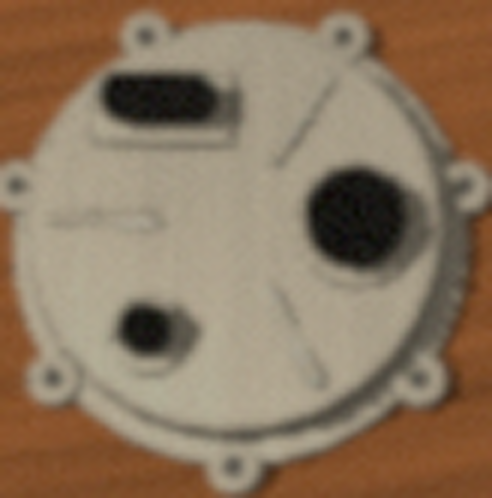

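The crop shows the large white cover. The big bung is on the right, the oblong top left and the small round bottom left, and their spacings (104/103 mm) and heights (62–64 mm) match the description. Next I shut the fingers and take a close look from above.

```bash
python3 - <<'E'
from h import *
from cell import manip,cams
rot=manip.state()['tcp_rot']
manip.set_gripper(0.0,10)
manip.move_pose([0.55,0.15,0.30],rot)
manip.dwell(.3)
s=manip.state();c=cams.capture('wrist')
print(s['clock'],s['tool_pos'],s['gripper_width'],s['contact_force'],c['T_tool_cam'].round(3))
np.savez('w1.npz',tp=s['tool_pos'],tr=s['tcp_rot'],**c)
cv2.imwrite('pics/w1.png',c['image'])
T=c['T_tool_cam'];Rt=R.from_rotvec(s['tcp_rot']).as_matrix()
Rm=Rt@T[:3,:3];p=s['tool_pos']+Rt@T[:3,3];K=c['intrinsics']
for uv,a,m in blobs(c['image'],60,150,20000):
    d=np.median(c['z_map'][m]);print(uv.round(1),a,ray(K,p,Rm,uv,.0635).round(4),(p+Rm@(np.linalg.solve(K,[*uv,1])*d)).round(4))
E
```

```text
3.7417 [0.54989149 0.15054015 0.29990221] 0.0001464949593235015 [-0.05001166 -0.2441089  -0.51231359] [[ 0.    -0.946 -0.323  0.084]
 [ 1.     0.     0.001 -0.001]
 [-0.    -0.323  0.946 -0.146]
 [ 0.     0.     0.     1.   ]]
[55.8  5.7] 335 [ 0.295  -0.043   0.0635] [ 0.2952 -0.0428  0.0638]
[493.2  33.1] 237 [0.4861 0.3708 0.0635] [0.4867 0.3791 0.0467]
[13.5 79.6] 1120 [ 0.3374 -0.1301  0.0635] [ 0.3373 -0.1303  0.0632]
[101.7 101.2] 485 [ 0.3925 -0.0526  0.0635] [ 0.3927 -0.0522  0.0643]
[ 10.3 258.6] 648 [ 0.5175 -0.2787  0.0635] [ 0.5177 -0.2803  0.0621]
[328.8 311.3] 15285 [0.7497 0.0832 0.0635] [0.5212 0.1637 0.3773]
[ 83.5 275.5] 286 [ 0.5747 -0.2035  0.0635] [ 0.5749 -0.2042  0.0628]
[ 37.2 344.1] 6969 [ 0.6469 -0.3341  0.0635] [0.5035 0.087  0.3758]
[603.9 345.1] 6608 [0.9519 0.4354 0.0635] [0.5599 0.228  0.3752]
[236.5 372.8] 5063 [ 0.8023 -0.0868  0.0635] [0.5217 0.1405 0.3875]
```

View pics/w1.png

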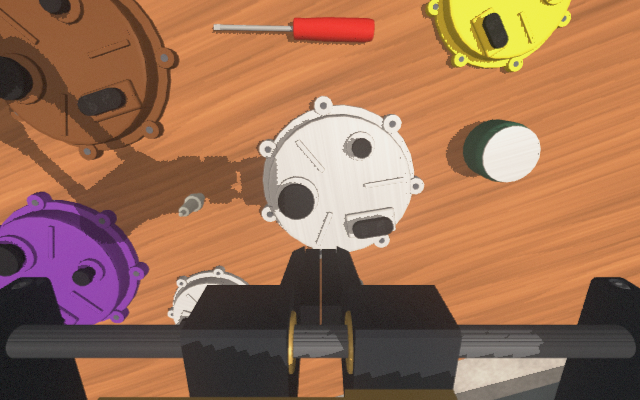

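The wrist view shows the white cover at about (340,177), with bungs at (296,201) big, (361,148) small and (373,228) oblong. The threshold was too dark here because the bungs look grey, so I'm re-measuring with a higher one.

```bash
python3 - <<'E'
from h import *
c=np.load('w1.npz');T=c['T_tool_cam'];Rt=R.from_rotvec(c['tr']).as_matrix()
Rm=Rt@T[:3,:3];p=c['tp']+Rt@T[:3,3];K=c['intrinsics']
im=c['image'];zm=c['z_map'];X,Y=np.meshgrid(np.arange(640),np.arange(400))
P=p+(np.linalg.inv(K)@np.stack([X.ravel()*zm.ravel(),Y.ravel()*zm.ravel(),zm.ravel()])).T@Rm.T
Z=P[:,2].reshape(400,640)
for nm,(u,v,r) in dict(big=(296,201,34),small=(361,148,22),obl=(373,228,32)).items():
    w=((X-u)**2+(Y-v)**2<r*r)&(im.max(2)<110)
    m=w&(Z>.0575)&(Z<.072)
    q=P[m.ravel()]
    uv=np.array([X[w].mean(),Y[w].mean()])
    (bx,by),sz,an=cv2.minAreaRect((q[:,:2]*1000).astype(np.float32))
    print(nm,w.sum(),m.sum(),'dark-ray',ray(K,p,Rm,uv,.0635)[:2].round(4),'top pts',np.median(q,0).round(4),'rect',(bx,by),sz)
E
```

```text
big 1001 988 dark-ray [0.5819 0.1036] top pts [0.5816 0.1038 0.0646] rect (582.6575317382812, 103.45893859863281) (43.46945571899414, 43.945194244384766)
small 299 290 dark-ray [0.549  0.2013] top pts [0.5494 0.2014 0.0625] rect (549.7757568359375, 201.53472900390625) (21.4739990234375, 21.860183715820312)
obl 670 631 dark-ray [0.6502 0.1811] top pts [0.6505 0.1809 0.0641] rect (652.1136474609375, 180.60791015625) (50.23395919799805, 22.40740394592285)
```

```bash
cat >> h.py <<'E'
def press(manip,x,y,ztop=.068):
    p=manip.state()['tool_pos']
    if np.hypot(p[0]-x,p[1]-y)>.002: manip.move_linear([x,y,.085],.2)
    manip.dwell(.15);f0=manip.state()['contact_force'][2]
    manip.move_linear([x,y,ztop],.06);z=ztop;log=[]
    while z>.0505:
        z-=.001;manip.move_linear([x,y,z],.02);manip.dwell(.06);s=manip.state()
        f=s['contact_force'][2]-f0;log.append((round(s['tool_pos'][2]*1e3,1),round(f,1)))
        if f>11 or (f>8 and s['tool_pos'][2]<.0528):break
    manip.dwell(.2);s=manip.state()
    print('end',s['tool_pos'].round(4),(s['contact_force']-[0,0,f0]).round(1),s['clock'],log)
    manip.move_linear([x,y,.085],.1)
E
python3 - <<'E'
from h import *
from cell import manip
manip.move_linear([.582,.1032,.085],.3)
press(manip,.582,.1032)
E
```

```text
end [0.5822 0.1032 0.0527] [ 0.2 -0.4  7.5] 10.4 [(np.float64(67.1), np.float64(0.1)), (np.float64(66.0), np.float64(-0.5)), (np.float64(65.1), np.float64(-0.3)), (np.float64(64.3), np.float64(2.0)), (np.float64(63.3), np.float64(3.8)), (np.float64(62.1), np.float64(4.4)), (np.float64(61.1), np.float64(4.1)), (np.float64(60.1), np.float64(4.4)), (np.float64(59.1), np.float64(4.0)), (np.float64(58.1), np.float64(3.9)), (np.float64(57.1), np.float64(3.3)), (np.float64(56.0), np.float64(4.2)), (np.float64(55.0), np.float64(3.9)), (np.float64(54.0), np.float64(4.0)), (np.float64(53.3), np.float64(5.2)), (np.float64(52.6), np.float64(8.1))]
```

The big bung is home: the force rose to 7.5 N at 52.7 mm. Now the oblong one.

```bash
python3 - <<'E'
from h import *
from cell import manip
press(manip,.651,.1803)
E
```

```text
end [0.6512 0.1803 0.0528] [-0.3 -0.6  8.3] 17.2667 [(np.float64(67.3), np.float64(0.7)), (np.float64(66.0), np.float64(0.5)), (np.float64(64.9), np.float64(1.1)), (np.float64(64.3), np.float64(1.8)), (np.float64(63.4), np.float64(4.6)), (np.float64(62.2), np.float64(5.5)), (np.float64(61.1), np.float64(4.9)), (np.float64(60.1), np.float64(5.3)), (np.float64(59.0), np.float64(4.8)), (np.float64(58.1), np.float64(4.4)), (np.float64(57.1), np.float64(4.4)), (np.float64(56.1), np.float64(4.3)), (np.float64(55.0), np.float64(5.0)), (np.float64(54.0), np.float64(5.1)), (np.float64(53.4), np.float64(6.7)), (np.float64(52.7), np.float64(8.3))]
```

```bash
python3 - <<'E'
from h import *
from cell import manip,cams
press(manip,.5495,.2012)
manip.move_linear([.55,.15,.30],.3);manip.dwell(.3)
s=manip.state();c=cams.capture('wrist')
T=c['T_tool_cam'];Rt=R.from_rotvec(s['tcp_rot']).as_matrix()
Rm=Rt@T[:3,:3];p=s['tool_pos']+Rt@T[:3,3];K=c['intrinsics']
im=c['image'];zm=c['z_map'];X,Y=np.meshgrid(np.arange(640),np.arange(400))
P=p+(np.linalg.inv(K)@np.stack([X.ravel()*zm.ravel(),Y.ravel()*zm.ravel(),zm.ravel()])).T@Rm.T
for nm,(u,v,r) in dict(big=(296,201,34),small=(361,148,22),obl=(373,228,32)).items():
    m=((X-u)**2+(Y-v)**2<r*r)&(im.max(2)<110)&(P[:,2].reshape(400,640)<.09)
    print(nm,m.sum(),np.median(P[m.ravel()],0).round(4))
print(s['clock']);cv2.imwrite('pics/w2.png',im)
E
```

```text
end [0.5497 0.2012 0.0527] [ 0.2 -0.7  9.2] 24.1333 [(np.float64(67.3), np.float64(0.1)), (np.float64(66.1), np.float64(-0.1)), (np.float64(64.9), np.float64(0.7)), (np.float64(63.9), np.float64(-0.5)), (np.float64(63.1), np.float64(-0.4)), (np.float64(62.3), np.float64(1.6)), (np.float64(61.3), np.float64(4.2)), (np.float64(60.2), np.float64(4.6)), (np.float64(59.1), np.float64(4.5)), (np.float64(58.1), np.float64(4.9)), (np.float64(57.0), np.float64(4.1)), (np.float64(56.1), np.float64(4.6)), (np.float64(55.1), np.float64(4.1)), (np.float64(54.0), np.float64(3.9)), (np.float64(53.3), np.float64(6.0)), (np.float64(52.6), np.float64(8.1))]
big 956 [0.5817 0.1037 0.0546]
small 290 [0.5493 0.2012 0.0546]
obl 634 [0.6498 0.1806 0.0546]
25.8
```

View pics/w2.png

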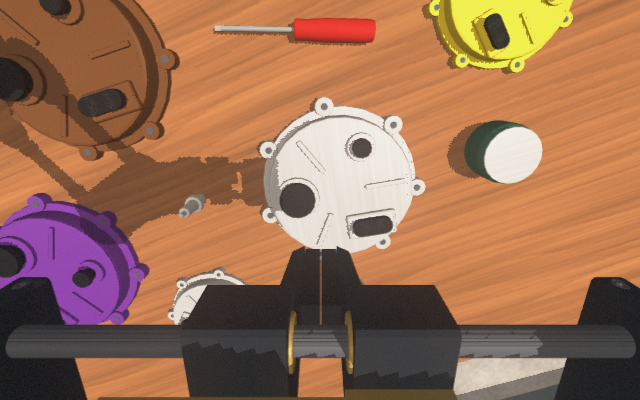

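All three caps now read 54.6 mm, so they are on their seats. The cover is still at (340,178), the plug (192,205), tin (503,152) and driver (295,28) have not moved, and nothing is touching the robot.

```bash
python3 -c "
from cell import order
print(order.close_job())"
```

```text
the job is handed in; nothing more can be done
None
```

The job is handed in: the large round, oblong and small round bungs were pressed home in that order with at most about 9 N, the cover and the bystanders in the last wrist view had not moved (the socket was out of view), and it took about 26 s.

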